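# Tuck a cover plate under the hold-down leaf and hold it flat for marking

### The arm

A 6-joint arm with a two-finger parallel gripper is mounted at the origin on a cart in front of the work surface, level with it; the furniture and walls round the work are solid. World frame = base frame: x ahead of the robot, y to its left, z up, the work surface at z = 0. Lengths are in m, angles in rad, forces in N, time in s.
With the tool pointing down it reaches from about 0.275 to 0.875 m from the base axis. Payload 12.5 kg.
Tool frame: the origin (TCP) lies at the very end of the fingers, on their centre line; the grasp point (between the pads) lies 19 mm behind it; x points along the fingers, y is the direction in which the jaws open and shut, and the axes are right-handed (so a half turn about x gives the same grasp; the last joint's range is limited). The gripper opens to 85 mm and grips with 20 to 120 N. Pads are 22 mm wide; open, the fingers measure 114 mm over their backs; the gripper's body (76 mm by 85 mm) begins 54 mm behind the grasp point. The pads swing forward as they close: fully open they stand 13 mm farther back than shut.
Start: joints at [1.066, 0.351, 1.652, -0, 1.139, -0.085], TCP at [0.224, 0.502, 0.231] pointing down, gripper open.
Joint ranges: [-2.75, 2.75], [-0.79, 2.1], [0.01, 2.65], [-1.57, 4.71], [0.07, 3.14], [-2.87, 2.87]. Speed limits (rad/s): [2.22, 2.22, 2.79, 3.14, 3.14, 3.14].

### API

Orientations are given as a 3x3 rotation matrix whose columns are the frame's x, y, z axes.
In Python, from bench import manip gives the robot as it stands. Calls block until the motion is done:
- manip.move_ptp(position, orientation): joint-space move of the TCP to a pose.
- manip.move_l(position, attitude=None, max_speed=0.15): straight line of the TCP; attitude=None keeps the orientation; max_speed is the mean speed in m/s.
- manip.move_j(angles): joint-space move.
- manip.set_gripper(opening, effort=None): opening from 0.0 (shut) to 1.0 (fully open); effort is the grip in N (None keeps the last); returns when the fingers have stopped.
- manip.dwell(seconds).
- manip.inverse_kinematics(position, orientation): joint angles nearest the present ones, or None.
- manip.grab_frame(name): name is "side" or "top"; returns (picture, depth): 480x640x3 uint8, red, green, blue; 480x640 float32, m along the optical axis (not along the pixel's ray), 0 where there is no reading.
- manip.get_calibration(name): a dict with "camera_matrix" (3x3 intrinsics, pixels), "R" (3x3) and "t" (3): a world point X has camera coordinates R X + t. Camera axes: x right, y down, z forward; pixel columns grow to the right and rows downward; lengths in m; the calibration is good to about 2 mm. A picture is of the moment at which its call begins. get_calibration takes no time and is no camera call.
A pose or a line that the arm cannot do raises manip.Unreachable and nothing moves.
- manip.sign_off(): hands the job in, once; it reports no verdict.
Trained networks look in the newest picture that a camera, given by its name, has taken for a name from the list of things; names that differ only in an ending like _2 or _b are one class to them, and where a whole thing is asked for, a point or a joint stands for the part that bears it (a point fixed in the world has none). Each returns a list of dicts, best first, with "confidence" (0 to 1); they miss things now and then, are a little off and sometimes report something else, mostly with a low value. They report only what shows in the picture. A call takes as long as a camera call.
- manip.look_for(camera, name): "at" ([x, y, z] in m, in world coordinates, good to about 4 mm: the middle of the surface that is visible of it).
Readings, each from a call of its own:
- manip.current_time(): time.
- manip.current_qpos(): joint angles.
- manip.current_joint_vel(): joint speeds.
- manip.current_joint_torque(): joint torques, N m.
- manip.current_ee_pos(): TCP position.
- manip.current_tcp_rot(): TCP orientation.
- manip.current_force(): force on the tool from outside, world axes, zero at the start.
- manip.current_ft_torque(): the same for the moment, N m.
- manip.current_grip_width(): opening from 0.0 (shut) to 1.0 (fully open).
Only numpy, scipy, OpenCV 4.12 (cv2) and the standard library are available. Lean on these libraries where they do the work, as an engineer would, in place of code of your own. Each camera call takes 0.05 s, during which the arm holds its last target.

### The job

Two aluminium cover plates lie on the table. Take the wider one by its grip bar, lay it on the plywood marking board and slide its long side in under the thin hinged leaf, square and centred under the leaf, until its edge meets the stop, without lifting the leaf. Finish while still gripping the plate and pressing it flat on the board with about 10 to 15 N, as it must be held for marking, and leave the other things where they are.

Things in the scene. Friction and masses are not known exactly. Their poses are not given: they have to be found in the camera images.
- plate_grip (a point): centre of the wider aluminium plate's grip bar: 12 mm thick (plate x; grip across this), 60 mm long (plate y), from 4 to 34 mm above the plate's underside. The plate (100 x 120 mm, 4 mm thick, 0.19 kg) lies flat and reaches 75 mm from this point to +x (the long side, whose edge is tucked in) and 25 mm to -x. Axes: x to the long side, y along the bar, z up; this point is 19 mm above the underside.
- plate: the same wider plate, 100 mm (x) by 120 mm (y); origin under the middle of its underside, axes as for its grip bar, whose centre lies at x = -25, y = 0, z = 19 mm. The first 8 mm of its tuck-in edge are 3 mm thick.
- plate_edge (a point): middle of the wider plate's tuck-in edge, at its underside; 75 mm toward plate +x from the grip bar's centre and 19 mm lower. Same axes.
- narrow_plate_grip (a point): centre of the grip bar of the other, narrower plate (100 mm by 80 mm, otherwise alike); leave it alone.
- board: plywood marking board fixed on the table, 230 mm (x) by 180 mm (y), 15 mm thick; origin in the middle of its underside, so its top is 15 mm above. x points from the open front, where the plate is laid, to the stop and leaf; the leaf's edge is 145 mm from the board's front edge.
- lap: dark steel stop bar fixed on the board; origin at the foot of its stop face, on the board's top, midway along (60 mm to +x from the board's middle). x points into the stop, y along it, z up. Stop face 7 mm high, 150 mm long. The leaf (3 mm thick, 140 mm wide) lies on the bar and overhangs the face by 30 mm to -x: a slot 7 mm high, 30 mm deep. Nothing here is over 15 mm above the board.
- leaf_edge (a point): middle of the leaf's free edge, at its underside: 7 mm above the board, 30 mm toward -x from the stop face.
- leaf (a joint): hinge of the leaf, rad: 0 = lying on the stop bar (as at the start), grows as the leaf is lifted (0.06 rad lifts its edge about 4 mm). It is free to lift, weighs 80 g and falls back by itself.
- dome: metal dome, 60 mm across, 30 mm high, a bystander; origin under its middle.
- flange: turned metal flange, 54 mm across, 51 mm high, a bystander; origin under its middle.

How it is judged:
By the outcome, as a careful person would: the job done as asked, in the order asked, and still so for the second after the job is handed in, while the arm keeps its last pose, push and grip.
It also fails if it takes over 48 s, if anything falls off the work surface, if the arm or the gripper's body presses on something with over 40 N, if the wrist force passes 120 N, or if a joint passes its speed limit or range.

## Working session

There is one attempt and no reset: what is moved stays moved. The work goes in short steps, each a Python script; the robot and the scene stay as the last script left them, time stands still between calls to the robot, and variables do not carry over. Pictures are saved under pics/ and viewed, and the job is handed in when it is done.

```bash
mkdir -p pics; ls; python3 - <<'E'
from bench import manip
import cv2,numpy as np
for n in("top","side"):
    p,d=manip.grab_frame(n); cv2.imwrite(f"pics/{n}0.png",p[:,:,::-1]); np.savez(f"{n}0.npz",p=p,d=d)
    c=manip.get_calibration(n); print(n,c)
    for k in("plate_grip","narrow_plate_grip","board","lap","leaf_edge","dome","flange"):
        print(k,[(np.round(r["at"],4),round(r["confidence"],2)) for r in manip.look_for(n,k)][:3])
print(manip.current_time(),manip.current_force())
E
```

```text
pics
top {'camera_matrix': array([[499.19793924,   0.        , 327.26576415],
       [  0.        , 499.19793924, 234.01274031],
       [  0.        ,   0.        ,   1.        ]]), 'R': array([[ 0.08317798, -0.99652862,  0.00348464],
       [-0.96966952, -0.08174158, -0.23034612],
       [ 0.22983134,  0.01578078, -0.97310252]]), 't': array([0.01377406, 0.56223437, 1.00960737])}
plate_grip [(array([0.5037, 0.1298, 0.0046]), 0.76)]
narrow_plate_grip [(array([0.4649, 0.302 , 0.002 ]), 0.72)]
board [(array([ 0.5219, -0.1483,  0.0101]), 0.93), (array([0.4641, 0.3028, 0.0036]), 0.4)]
lap [(array([ 0.6217, -0.1283,  0.0246]), 0.58)]
leaf_edge [(array([0.707 , 0.0818, 0.023 ]), 0.67), (array([ 0.6182, -0.1309,  0.0244]), 0.66), (array([0.4626, 0.3024, 0.0035]), 0.38)]
dome [(array([ 0.3881, -0.0353,  0.0178]), 0.8)]
flange [(array([0.7075, 0.0846, 0.0241]), 0.73), (array([ 0.6187, -0.1267,  0.025 ]), 0.72)]
side {'camera_matrix': array([[492.5145635 ,   0.        , 320.96350025],
       [  0.        , 492.5145635 , 242.55374481],
       [  0.        ,   0.        ,   1.        ]]), 'R': array([[ 0.98254827, -0.18599797,  0.00190911],
       [-0.07947208, -0.42905268, -0.89977663],
       [ 0.16817574,  0.88392226, -0.43634661]]), 't': array([-0.53067079,  0.12771877,  1.02224228])}
plate_grip [(array([0.4971, 0.119 , 0.0074]), 0.78)]
narrow_plate_grip [(array([0.4526, 0.3018, 0.005 ]), 0.89)]
board [(array([ 0.5212, -0.1779,  0.0167]), 0.81)]
lap []
leaf_edge [(array([ 0.6221, -0.1383,  0.0253]), 0.95)]
dome [(array([ 0.3877, -0.0453,  0.0172]), 0.83)]
flange [(array([0.7056, 0.072 , 0.0273]), 0.5)]
0.8 [-0.17006031 -0.02301113  0.65871152]
```

View pics/top0.png

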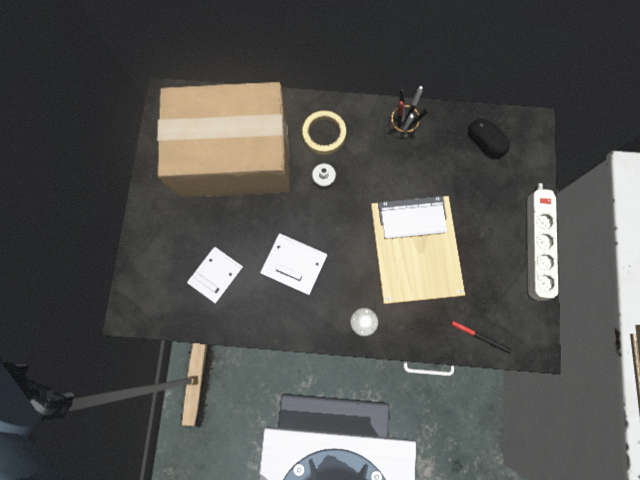

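View pics/side0.png

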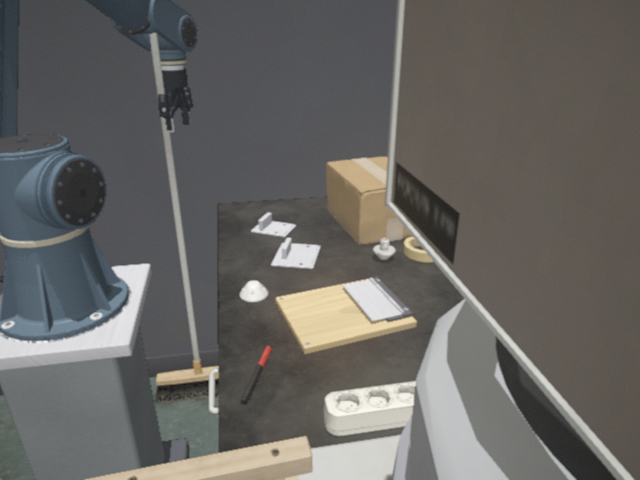

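Top view: the wider plate is at about (295,264) with its bar at (289,273), and the narrow one at (215,275). The board is at (418,250), the leaf at (414,220) and the dome at (364,321). Next I'll measure corners precisely.

```bash
cat > h.py <<'E'
import numpy as np,cv2
def ray(c,uv,z):
    K=c["camera_matrix"];R=c["R"];t=c["t"]
    uv=np.atleast_2d(uv).astype(float)
    d=np.c_[uv,np.ones(len(uv))]@np.linalg.inv(K).T@R; o=-R.T@t
    return o+d*((z-o[2])/d[:,2])[:,None]
def proj(c,X):
    q=np.atleast_2d(X)@c["R"].T+c["t"]; q=q@c["camera_matrix"].T; return q[:,:2]/q[:,2:]
E
python3 - <<'E'
from bench import manip
import cv2,numpy as np
from h import *
z=np.load("top0.npz");p=z["p"];d=z["d"];s=np.load("side0.npz")["p"]
cv2.imwrite("pics/cropA.png",cv2.resize(p[225:305,250:340,::-1],None,fx=7,fy=7,interpolation=cv2.INTER_CUBIC))
cv2.imwrite("pics/cropB.png",cv2.resize(p[185:310,360:475,::-1],None,fx=4.7,fy=4.7,interpolation=cv2.INTER_CUBIC))
cv2.imwrite("pics/cropC.png",cv2.resize(s[235:355,265:420,::-1],None,fx=5,fy=5,interpolation=cv2.INTER_CUBIC))
c=manip.get_calibration("top")
g=cv2.cvtColor(p,cv2.COLOR_RGB2HSV)
m=((g[...,2]>140)&(g[...,1]<40)).astype(np.uint8)
n,l,st,ce=cv2.connectedComponentsWithStats(m)
for i in range(1,n):
    if st[i,4]>300:
        cn=cv2.findContours((l==i).astype(np.uint8),0,2)[0][0]; r=cv2.boxPoints(cv2.minAreaRect(cn))
        print(st[i],np.round(r,1).tolist())
w=((g[...,0]>10)&(g[...,0]<30)&(g[...,1]>60)&(g[...,2]>120)).astype(np.uint8)
n,l,st,ce=cv2.connectedComponentsWithStats(w)
for i in range(1,n):
    if st[i,4]>2000: print("wood",st[i])
E
```

```text
[158 115 125  24 964] [[157.39999389648438, 120.9000015258789], [281.8999938964844, 114.9000015258789], [282.70001220703125, 133.10000610351562], [158.1999969482422, 139.1999969482422]]
[ 611  151   29  329 6198] [[611.0, 151.0], [639.0, 151.0], [639.0, 479.0], [611.0, 479.0]]
[312 163  24  23 391] [[308.0, 174.0], [323.5, 158.5], [339.5, 174.5], [324.0, 190.0]]
[ 533  183   25  115 2297] [[532.7000122070312, 183.10000610351562], [556.0999755859375, 182.8000030517578], [557.5999755859375, 297.0], [534.2999877929688, 297.29998779296875]]
[ 381  202   66   37 1968] [[380.29998779296875, 207.10000610351562], [443.79998779296875, 201.0], [446.70001220703125, 232.3000030517578], [383.29998779296875, 238.3000030517578]]
[ 260  233   67   62 2405] [[259.29998779296875, 272.6000061035156], [277.8999938964844, 231.39999389648438], [327.3999938964844, 253.8000030517578], [308.70001220703125, 295.0]]
[ 187  247   56   56 1636] [[186.0, 282.0], [214.10000610351562, 244.60000610351562], [242.6999969482422, 266.0], [214.60000610351562, 303.5]]
[351 308  27  28 593] [[351.0, 308.0], [377.0, 308.0], [377.0, 335.0], [351.0, 335.0]]
[ 257  428  159   52 5001] [[257.0, 428.0], [415.0, 428.0], [415.0, 479.0], [257.0, 479.0]]
wood [ 159   82  124   38 3928]
wood [ 158  135  127   42 4530]
wood [ 371  196   94  108 4286]
```

View pics/cropA.png

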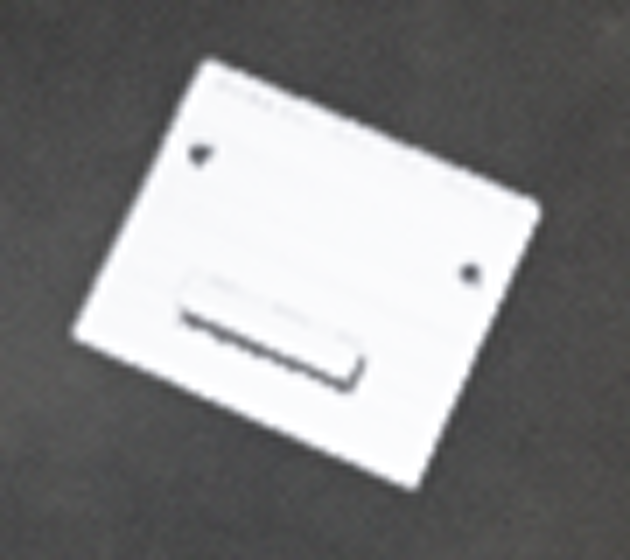

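View pics/cropB.png

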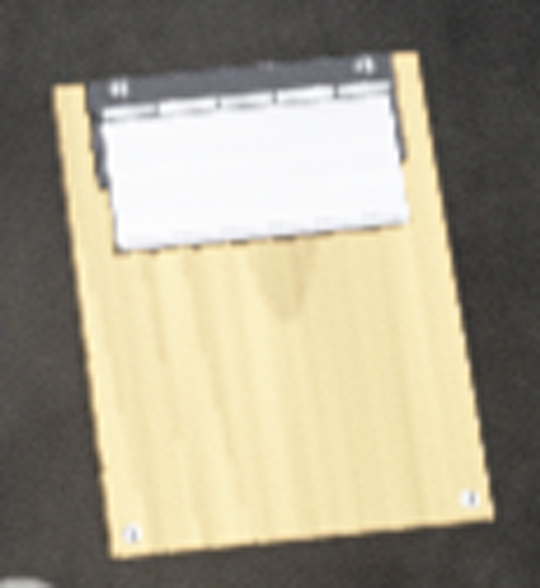

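View pics/cropC.png

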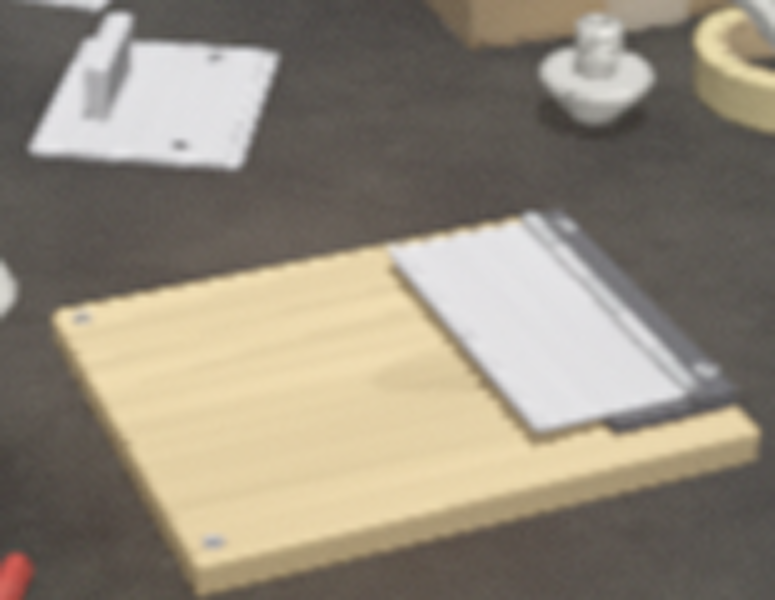

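```bash
cat > m1.py <<'E'
from bench import manip
from h import *
from scipy.optimize import least_squares
C={n:manip.get_calibration(n) for n in("top","side")}
def cr(pts,f,ox,oy): p=np.array(pts,float); return (p+.5)/f-.5+[ox,oy]
def fit(obs,x0):
    def res(q,o):
        c,s=np.cos(q[2]),np.sin(q[2]); r=[]
        for n,X,uv in o:
            X=np.array(X,float); W=np.c_[q[0]+c*X[:,0]-s*X[:,1],q[1]+s*X[:,0]+c*X[:,1],X[:,2]]
            r.append((proj(C[n],W)-uv).ravel())
        return np.concatenate(r)
    for o in [obs]+[[x] for x in obs]:
        k=least_squares(res,x0,args=(o,)); print(np.round(k.x[:2],4),round(np.degrees(k.x[2]),2),"res px",np.round(k.fun,1))
# plate: origin centre, x to tuck edge.
P=[(.05,.06,.004),(.05,-.06,.004),(-.05,-.06,.004),(-.05,.06,.004)]
print("plate");fit([("top",P,cr([(207,57),(543,205),(418,490),(72,335)],7,250,225)),
  ("side",P,cr([(277,52),(240,168),(32,152),(82,42)],5,265,235))],[.5,.13,-.4])
B=[(.115,.09,.015),(.115,-.09,.015),(-.115,-.09,.015),(-.115,.09,.015)]
print("board");fit([("top",B,cr([(54,86),(416,50),(494,520),(111,556)],4.7,360,185)),
  ("side",[B[1],B[2],B[3]],cr([(758,434),(196,570),(53,312)],5,265,235))],[.53,-.14,.1])
L=[(.03,.07,.0235),(.03,-.07,.0235)]
print("leaf(board frame, top of edge z=.025)");L=[(.03,.07,.025),(.03,-.07,.025)]
fit([("top",L,cr([(116,249),(406,223)],4.7,360,185)),("side",L,cr([(391,246),(540,433)],5,265,235))],[.53,-.14,.1])
E
python3 m1.py
```

```text
plate
[0.5011 0.1302] -18.86 res px [ 0.3 -0.1  0.5 -0.5  0.2 -0.7  0.7 -0.1 -0.8 -0.2 -0.8 -1.2 -0.6 -1.
  0.1 -0.7]
[0.5002 0.1311] -19.16 res px [ 0.   0.1  0.1 -0.  -0.4 -0.2  0.3  0.1]
[0.5018 0.1257] -18.38 res px [-0.4  0.4  0.1 -0.4 -0.   0.   0.3  0.1]
board
[ 0.557  -0.1422] 10.51 res px [ 0.1 -0.4  0.7 -0.2  0.4 -0.7  0.7 -0.2 -0.  -0.9 -0.7 -1.  -0.9 -0.3]
[ 0.556  -0.1412] 10.44 res px [-0.3 -0.1  0.3  0.2 -0.1 -0.3  0.1  0.2]
[ 0.5576 -0.1447] 10.37 res px [ 0.7 -0.1 -0.3 -0.3 -0.4  0.2]
leaf(board frame, top of edge z=.025)
[ 0.5562 -0.1418] 10.29 res px [ 0.6 -0.8  0.9 -1.1 -0.6  0.4 -1.2 -1.5]
[ 0.5539 -0.1401] 10.07 res px [-0.2  0.   0.2 -0. ]
[ 0.5574 -0.1444] 10.3 res px [ 0.2  1.  -0.2 -0.8]
```

```bash
python3 - <<'E'
from bench import manip
from h import *
for n,pix in(("side",[(156,50),(160,80),(166,115),(170,145),(178,210),(186,280),(193,340),(197,366),(170,376),(175,70),(177,100),(30,50),(180,30)]),("top",[(80,402),(100,399),(130,393),(160,387),(185,382),(195,360),(190,410),(20,400),(50,402),(10,440)])):
    z=np.load(n+"0.npz");c=manip.get_calibration(n)
    for u,v in pix:
        w=[]
        for du in range(-4,5):
            d=z["d"][v,u+du]
            x=np.linalg.inv(c["camera_matrix"])@[u+du,v,1]*d; w.append((d,)+tuple(np.round(c["R"].T@(x-c["t"]),3)))
        w=[q for q in w if q[0]>0]
        print(n,u,v,min(w)[1:] if w else None)
E
```

```text
side 156 50 (np.float64(0.188), np.float64(0.46), np.float64(0.454))
side 160 80 (np.float64(0.185), np.float64(0.463), np.float64(0.38))
side 166 115 (np.float64(0.203), np.float64(0.427), np.float64(0.296))
side 170 145 (np.float64(0.193), np.float64(0.462), np.float64(0.207))
side 178 210 (np.float64(0.185), np.float64(0.461), np.float64(0.013))
side 186 280 (np.float64(0.193), np.float64(0.459), np.float64(-0.225))
side 193 340 (np.float64(0.196), np.float64(0.454), np.float64(-0.456))
side 197 366 (np.float64(0.194), np.float64(0.453), np.float64(-0.565))
side 170 376 (np.float64(0.082), np.float64(0.463), np.float64(-0.6))
side 175 70 (np.float64(0.236), np.float64(0.467), np.float64(0.404))
side 177 100 (np.float64(0.221), np.float64(0.471), np.float64(0.327))
side 30 50 (np.float64(-0.154), np.float64(0.601), np.float64(0.448))
side 180 30 (np.float64(0.253), np.float64(0.432), np.float64(0.502))
top 80 402 (np.float64(0.193), np.float64(0.462), np.float64(0.209))
top 100 399 (np.float64(0.192), np.float64(0.463), np.float64(0.135))
top 130 393 (np.float64(0.191), np.float64(0.464), np.float64(-0.013))
top 160 387 (np.float64(0.191), np.float64(0.463), np.float64(-0.205))
top 185 382 (np.float64(0.191), np.float64(0.463), np.float64(-0.43))
top 195 360 (np.float64(0.251), np.float64(0.47), np.float64(-0.597))
top 190 410 (np.float64(0.093), np.float64(0.467), np.float64(-0.598))
top 20 400 (np.float64(0.23), np.float64(0.391), np.float64(0.514))
top 50 402 (np.float64(0.208), np.float64(0.443), np.float64(0.347))
top 10 440 (np.float64(0.201), np.float64(0.352), np.float64(0.582))
```

```bash
python3 - <<'E'
import numpy as np,cv2
for n,(a,b,c,d) in(("side",(0,240,0,300)),("top",(310,480,0,220))):
    p=np.load(n+"0.npz")["p"][a:b,c:d,::-1]
    cv2.imwrite(f"pics/pole_{n}.png",cv2.resize(p,None,fx=2.5,fy=2.5,interpolation=cv2.INTER_CUBIC))
E
```

```text
(no output)
```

View pics/pole_side.png

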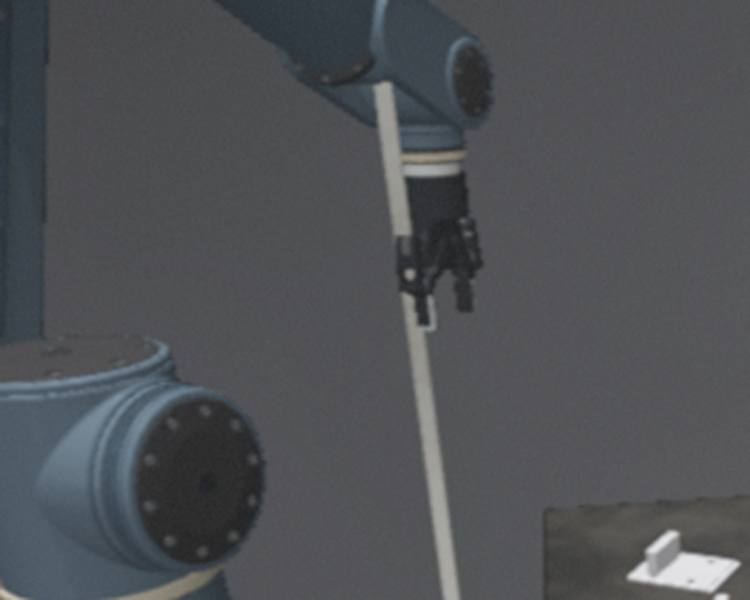

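View pics/pole_top.png

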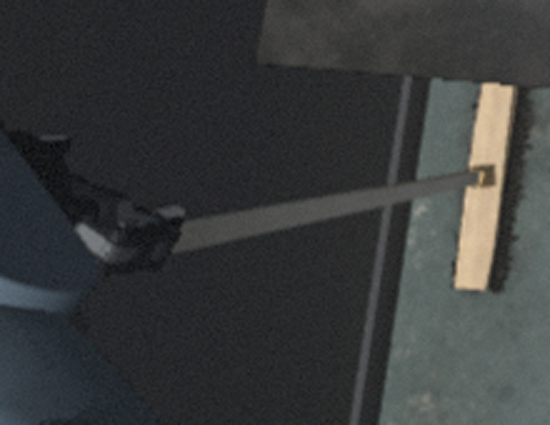

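The pole is about 20 mm thick and stands upright at about (0.19, 0.46), right beside the gripper. I need its clearance before moving.

```bash
python3 - <<'E'
from bench import manip
from h import *
print(np.round(manip.current_tcp_rot(),3))
q1=1.066;e=np.array([[np.cos(q1),np.sin(q1)],[-np.sin(q1),np.cos(q1)]])
A=[]
for n in("side","top"):
    z=np.load(n+"0.npz");c=manip.get_calibration(n);d=z["d"]
    v,u=np.nonzero(d>0); X=np.c_[u,v,np.ones(len(u))]@np.linalg.inv(c["camera_matrix"]).T*d[v,u][:,None]
    W=(X-c["t"])@c["R"]; al=W[:,:2]@e.T
    m=(abs(al[:,0]-.5)<.2)&(abs(al[:,1]-.05)<.25)&(W[:,2]>.12); m&=(W[:,1]<.75)
    S=np.c_[al[m],W[m,2],u[m],v[m]]
    print(n,len(S))
    for zz in np.arange(.14,.7,.04):
        T=S[abs(S[:,2]-zz)<.02]
        if len(T):
            # bins by along
            print("z",round(zz,2),len(T),[(round(a,2),np.round([t[:,1].min(),t[:,1].max()],3).tolist()) for a in np.arange(.34,.7,.03) for t in [T[abs(T[:,0]-a)<.015]] if len(t)>2])
E
```

```text
[[-0.     0.408  0.913]
 [ 0.     0.913 -0.408]
 [-1.    -0.    -0.   ]]
side 21665
z 0.14 1596 [(np.float64(0.49), [0.047, 0.066]), (np.float64(0.52), [0.053, 0.3]), (np.float64(0.55), [0.205, 0.29]), (np.float64(0.58), [0.149, 0.231]), (np.float64(0.61), [0.089, 0.18]), (np.float64(0.64), [0.042, 0.122]), (np.float64(0.67), [-0.006, 0.066])]
z 0.18 1642 [(np.float64(0.49), [0.049, 0.068]), (np.float64(0.52), [0.052, 0.3]), (np.float64(0.55), [0.207, 0.286]), (np.float64(0.58), [0.155, 0.233]), (np.float64(0.61), [0.098, 0.173]), (np.float64(0.64), [0.043, 0.126]), (np.float64(0.67), [-0.01, 0.073])]
z 0.22 1637 [(np.float64(0.49), [0.047, 0.069]), (np.float64(0.52), [0.053, 0.299]), (np.float64(0.55), [0.214, 0.279]), (np.float64(0.58), [0.148, 0.232]), (np.float64(0.61), [0.094, 0.183]), (np.float64(0.64), [0.044, 0.123]), (np.float64(0.67), [-0.008, 0.07])]
z 0.26 1711 [(np.float64(0.49), [0.03, 0.067]), (np.float64(0.52), [0.033, 0.3]), (np.float64(0.55), [0.208, 0.287]), (np.float64(0.58), [0.038, 0.232]), (np.float64(0.61), [0.041, 0.178]), (np.float64(0.64), [0.047, 0.115]), 
[... 3483 characters left out ...]

z 0.46 108 [(np.float64(0.49), [-0.013, -0.011]), (np.float64(0.52), [-0.015, -0.011])]
z 0.5 620 [(np.float64(0.4), [-0.013, 0.011]), (np.float64(0.43), [-0.013, -0.011]), (np.float64(0.46), [-0.013, -0.011]), (np.float64(0.49), [-0.013, -0.011])]
z 0.54 936 [(np.float64(0.37), [-0.006, -0.005]), (np.float64(0.4), [-0.013, 0.007]), (np.float64(0.43), [-0.014, -0.008]), (np.float64(0.46), [-0.013, -0.012])]
z 0.58 1323 [(np.float64(0.34), [-0.015, -0.006]), (np.float64(0.37), [-0.013, -0.006]), (np.float64(0.4), [-0.012, -0.002]), (np.float64(0.43), [-0.013, -0.002])]
z 0.62 912 [(np.float64(0.34), [-0.015, -0.009]), (np.float64(0.37), [-0.013, -0.001]), (np.float64(0.4), [-0.008, -0.002])]
```

```bash
python3 - <<'E'
from bench import manip
from h import *
q1=1.066;e=np.array([[np.cos(q1),np.sin(q1)],[-np.sin(q1),np.cos(q1)]])
z=np.load("side0.npz");c=manip.get_calibration("side");d=z["d"]
for v in (28,34,40,50,60,70,80,90,95,100,105,110,115,120,125,130,140):
    o=[]
    for u in range(146,196,2):
        if d[v,u]==0: o.append("--");continue
        W=c["R"].T@(np.linalg.inv(c["camera_matrix"])@[u,v,1]*d[v,u]-c["t"])
        if W[1]>.57: o.append(".");continue
        o.append("%d,%d,%d"%(*np.round(W*1000),))
    print(v," ".join(o))
E
```

```text
28 191,365,510 193,387,509 198,383,509 204,370,510 209,366,510 213,366,510 217,371,510 222,374,509 225,384,509 229,387,509 233,394,509 237,403,508 242,406,508 245,418,508 250,421,507 254,430,507 258,438,507 263,438,507 268,442,506 272,457,506 276,461,506 281,464,505 285,476,505 290,486,505 294,501,504
34 174,478,491 180,473,492 186,460,492 190,467,492 196,463,492 200,465,492 214,388,496 218,387,496 224,378,496 228,381,496 232,394,495 236,402,495 240,405,495 244,413,494 248,420,494 252,432,493 256,439,493 261,441,493 266,443,492 270,456,492 275,459,492 279,470,491 284,475,491 288,487,490 293,493,490
40 171,483,477 177,480,477 184,465,478 189,463,478 194,463,478 198,464,478 203,466,478 208,467,478 213,463,478 219,456,478 228,414,481 233,415,480 238,409,481 242,411,481 246,421,480 251,424,480 255,434,479 260,435,479 264,449,478 268,455,478 273,457,478 278,467,477 282,472,477 287,477,476 292,486,476
50 . 169,516,450 174,513,450 186,461,454 190,465,454 195,461,454 199,474,453 205,467,454 209,469,453 215,462,454 219,471,453 225,463,454 230,460,454 235,468,453 240,466,453 244,470,453 249,47
[... 1710 characters left out ...]
 . . . 235,545,286 241,540,286 247,538,287 253,538,286 . . .
115 . . . . . . . 186,439,294 191,440,294 197,432,295 203,427,296 207,432,295 210,450,291 215,453,290 . . . . 234,546,271 240,537,273 245,542,272 251,538,272 . . .
120 . . . . . . . . 186,466,275 191,465,275 198,449,279 203,450,278 209,451,278 214,451,278 . . . . 232,542,258 238,541,258 243,541,258 250,534,259 . . .
125 . . . . . . . . 184,470,261 190,461,263 196,452,264 201,452,264 207,447,265 212,450,264 . . . . . . . . . . .
130 . . . . . . . . 183,461,249 188,460,249 193,462,249 199,454,250 205,449,251 210,451,250 215,455,249 . . . . . . . . . .
140 . . . . . . . . . 185,461,222 189,469,219 195,466,220 . . . . . . . . . . . . .
```

The pole sits just under the forearm and beside the gripper's -x side. I'll lift straight up first, keeping the lateral clearance, then move off toward +x and on to above the bar.

```bash
cat >> h.py <<'E'
def down(yaw,s=1):
    y=s*np.array([np.cos(yaw),np.sin(yaw),0]);x=np.array([0,0,-1.]);return np.c_[x,y,np.cross(x,y)]
E
python3 - <<'E'
from bench import manip
from h import *
np.set_printoptions(precision=3,suppress=True)
p0=manip.current_ee_pos();t0=manip.current_joint_torque();print(manip.current_qpos(),t0)
for dz in(.02,.05,.085):
    manip.move_l(p0+[0,0,dz],max_speed=.1); print(manip.current_ee_pos()-p0,manip.current_joint_torque(),manip.current_force())
manip.move_l(p0+[.03,0,.085],max_speed=.1);print(manip.current_ee_pos()-p0,manip.current_joint_torque(),manip.current_force())
manip.move_l(p0+[.12,0,.085],max_speed=.15);print(manip.current_ee_pos()-p0,manip.current_joint_torque(),manip.current_force())
for s in(1,-1):
  for nm,P,y in(("grasp",[.4774,.1383,.15],np.radians(-19)),("grasp",[.4774,.1383,.008],np.radians(-19)),("board",[.5,-.15,.1],np.radians(10.4))):
    print(s,nm,manip.inverse_kinematics(np.array(P),down(y,s)))
print(manip.current_time())
E
```

```text
[ 1.066  0.351  1.652  0.     1.139 -0.085] [  0.003 -50.601 -29.163  -0.      0.001  -0.   ]
[0.   0.   0.02] [  0.009 -51.255 -30.783   0.      0.086   0.   ] [ 0.521 -0.254 -0.075]
[-0.   -0.    0.05] [  0.013 -50.698 -31.735   0.      0.059   0.   ] [-0.717  0.868 -0.304]
[-0.    -0.     0.084] [  0.015 -50.026 -32.67    0.      0.054  -0.   ] [-0.253  0.029 -0.592]
[ 0.031 -0.     0.085] [ -0.746 -50.076 -32.103  -0.047  -0.019  -0.065] [ 0.258 -0.543  0.226]
[0.119 0.    0.085] [ -0.977 -55.411 -32.464  -0.04   -0.015  -0.027] [-0.007  0.261 -0.817]
1 grasp [ 0.188  0.363  1.865 -0.     0.914  0.52 ]
1 grasp [ 0.188  0.614  1.926 -0.     0.601  0.52 ]
1 board [-0.381  0.48   1.834 -0.     0.828 -0.562]
-1 grasp [ 0.188  0.363  1.865 -0.     0.914 -2.622]
-1 grasp [ 0.188  0.614  1.926 -0.     0.601 -2.622]
-1 board [-0.381  0.48   1.834 -0.     0.828  2.579]
3.3
```

```bash
python3 - <<'E'
from bench import manip
from h import *
np.set_printoptions(precision=4,suppress=True)
y=np.radians(-18.9);R=down(y)
b=np.array([.5010,.1300])-.025*np.array([np.cos(y),np.sin(y)])
print(b)
manip.move_ptp(np.array([*b,.12]),R)
p,d=manip.grab_frame("top");cv2.imwrite("pics/top1.png",p[:,:,::-1])
manip.move_l(np.array([*b,.008]),max_speed=.12)
print(manip.current_force(),manip.current_ee_pos())
manip.set_gripper(0.0,70)
print(manip.current_grip_width(),manip.current_force(),manip.current_ft_torque(),manip.current_ee_pos(),manip.current_time())
E
```

```text
[0.4773 0.1381]
[ 0.415  -0.5422 -0.3873] [0.4778 0.1382 0.0086]
0.1266692191207538 [-0.6758 -0.5912  5.0213] [-0.0325  0.182   0.0215] [0.4776 0.1381 0.0083] 6.7
```

```bash
python3 - <<'E'
from bench import manip
from h import *
np.set_printoptions(precision=4,suppress=True)
p=manip.current_ee_pos()
manip.move_l(p+[0,0,.1],max_speed=.15)
print(manip.current_force(),manip.current_ft_torque(),manip.current_grip_width())
y=np.radians(10.4);R=down(y);e=np.array([np.cos(y),np.sin(y)])
b=np.array([.5566,-.1420])-.065*e
manip.move_ptp(np.array([*b,.10]),R)
manip.move_l(np.array([*b,.043]),max_speed=.12)
for n in("top","side"):
    p,d=manip.grab_frame(n);np.savez(n+"2.npz",p=p,d=d)
    q=p[185:315,355:480] if n=="top" else p[215:360,255:425]
    cv2.imwrite(f"pics/{n}2.png",cv2.resize(q[:,:,::-1],None,fx=4.5,fy=4.5,interpolation=cv2.INTER_CUBIC))
print(manip.current_ee_pos(),manip.current_force(),manip.current_ft_torque(),manip.current_time())
E
```

```text
[ 0.2794 -0.2321 -2.4231] [ 0.0092  0.0761 -0.0147] 0.12796650278291538
[ 0.4932 -0.1538  0.0438] [ 0.3824  0.8101 -1.2772] [ 0.0145 -0.0052 -0.007 ] 9.3667
```

View pics/top2.png

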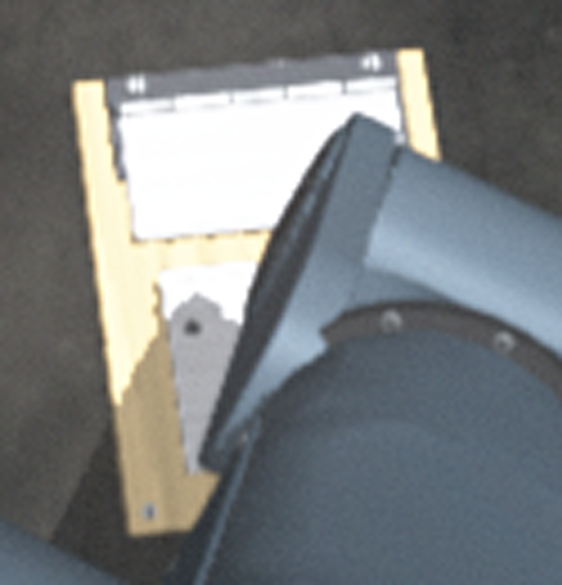

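View pics/side2.png

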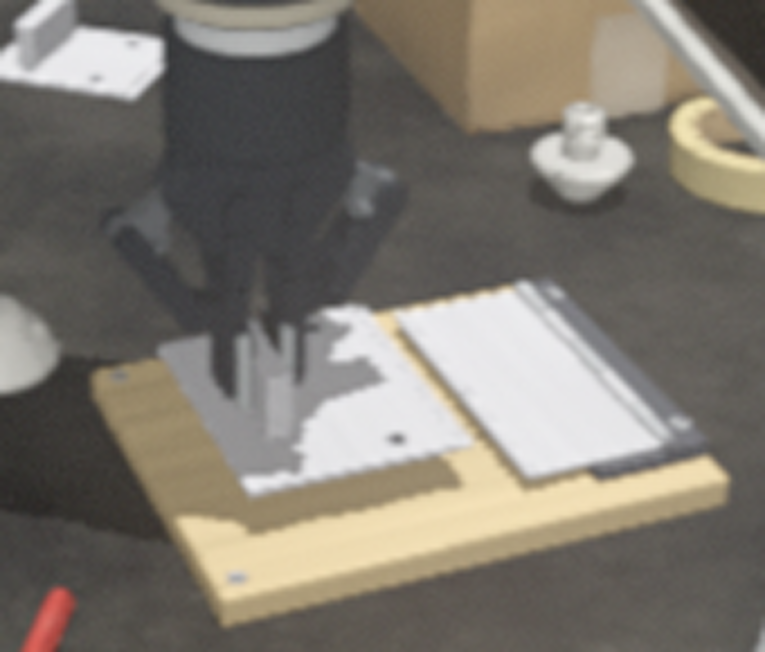

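```bash
cat > m2.py <<'E'
import io,contextlib
with contextlib.redirect_stdout(io.StringIO()):
    from m1 import *
z=.0438-.008+.004-.0003
P=[(.05,.06,z),(.05,-.06,z),(-.05,-.06,z),(-.05,.06,z)]
y=np.radians(10.4);print("expected from arm",np.array([.4932,-.1538])+.025*np.array([np.cos(y),np.sin(y)]))
fit([("side",P,cr([(362,308),(474,443),(248,494),(158,350)],4.5,255,215)),("top",[P[0],P[3]],cr([(159,270),(188,472)],4.5,355,185))],[.5,-.15,.18])
E
python3 m2.py
```

```text
expected from arm [ 0.51778929 -0.14928702]
[ 0.5163 -0.1488] 10.76 res px [-0.2 -0.8 -0.3 -0.6  0.1 -0.6 -0.5 -1.   1.1 -0.4  0.9 -0.1]
[ 0.5162 -0.1515] 10.57 res px [ 0.1 -0.2  0.   0.3  0.2  0.2 -0.3 -0.4]
[ 0.5158 -0.1466] 11.12 res px [-0.  -0.1  0.   0.1]
```

```bash
cat >> h.py <<'E'
def F(m,n=6):
    f=[];t=[]
    for _ in range(n): f.append(m.current_force());t.append(m.current_ft_torque());m.dwell(.01)
    return np.round(np.mean(f,0),2),np.round(np.mean(t,0),3)
E
python3 - <<'E'
from bench import manip
from h import *
np.set_printoptions(precision=4,suppress=True)
y=np.radians(10.35);R=down(y);e=np.array([np.cos(y),np.sin(y),0]);l=np.array([-e[1],e[0],0])
b=np.array([.5566,-.1420,0])-.065*e-.0009*l
manip.move_l(b+[0,0,.029],R,max_speed=.1)
f0,t0=F(manip,10);print("base",f0,t0,manip.current_ee_pos())
z=.0245
while True:
    manip.move_l(b+[0,0,z],R,max_speed=.05)
    f,t=F(manip);print(round(z,4),f-f0,t-t0,manip.current_ee_pos())
    if f[2]-f0[2]>3 or z<.0185: break
    z-=.0006
print(manip.current_time())
np.savez("st.npz",f0=f0,t0=t0,b=b,z=z)
E
```

```text
base [-0.28  0.05 -2.16] [-0.007  0.032  0.001] [ 0.4929 -0.1546  0.0293]
0.0245 [ 0.39 -0.07  0.22] [0.003 0.011 0.009] [ 0.4928 -0.1546  0.0245]
0.0239 [ 0.54 -0.07  0.53] [0.007 0.002 0.016] [ 0.4928 -0.1546  0.0239]
0.0233 [ 0.5  -0.04  0.55] [ 0.024 -0.038 -0.006] [ 0.4928 -0.1546  0.0233]
0.0227 [-2.75  1.5  10.39] [ 0.201  0.481 -0.005] [ 0.4929 -0.1546  0.0233]
10.9417
```

```bash
python3 - <<'E'
from bench import manip
from h import *
np.set_printoptions(precision=4,suppress=True)
s=np.load("st.npz");b=s["b"];R=down(np.radians(10.35))
manip.move_l(b+[0,0,.0230],R,max_speed=.05);f,t=F(manip);print(f-s["f0"],t-s["t0"])
n="side";p,d=manip.grab_frame(n);np.savez(n+"3.npz",p=p,d=d)
q=p[245:360,270:425]
cv2.imwrite(f"pics/{n}3.png",cv2.resize(q[:,:,::-1],None,fx=5,fy=5,interpolation=cv2.INTER_CUBIC))
print(manip.current_time())
E
```

```text
[-2.02  0.82  8.05] [0.136 0.305 0.013]
11.2917
```

View pics/side3.png

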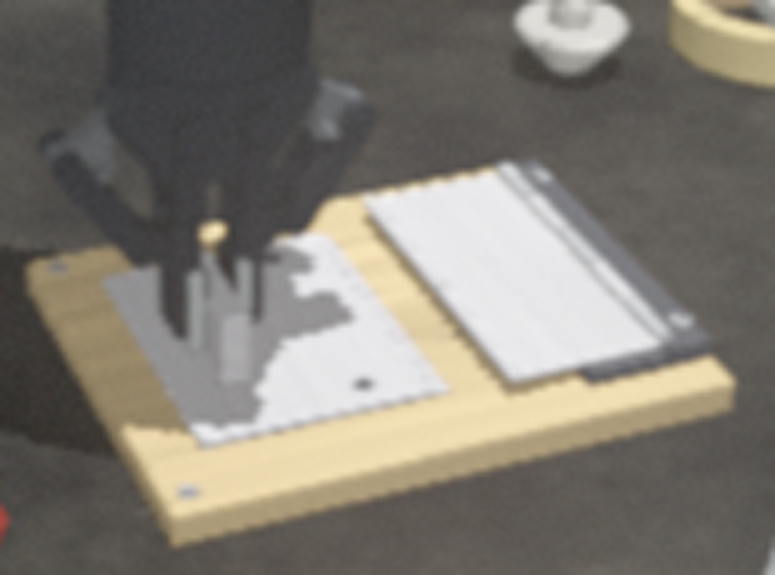

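```bash
cat > m3.py <<'E'
import io,contextlib
with contextlib.redirect_stdout(io.StringIO()):
    from m1 import *
z=.019
P=[(.05,.06,z),(.05,-.06,z),(-.05,-.06,z),(-.05,.06,z)]
L=[(.03,.07,.025),(.03,-.07,.025)]
B=[(.115,-.09,.015),(-.115,-.09,.015),(-.115,.09,.015)]
f=5;ox,oy=270,245
fit([("side",P,cr([(329,236),(448,388),(203,447),(103,276)],f,ox,oy))],[.5,-.15,.18])
fit([("side",L+B,cr([(365,200),(510,385),(733,383),(172,520),(27,263)],f,ox,oy))],[.55,-.15,.18])
E
python3 m3.py
```

```text
[ 0.5167 -0.1512] 10.1 res px [ 0.1 -0.5  0.4  0.2 -0.3 -0.3 -0.2  0.6]
[ 0.5167 -0.1512] 10.1 res px [ 0.1 -0.5  0.4  0.2 -0.3 -0.3 -0.2  0.6]
[ 0.5569 -0.1451] 10.49 res px [ 0.1  0.4  0.7 -1.   0.5  0.2 -0.7 -0.  -0.6  0.2]
[ 0.5569 -0.1451] 10.49 res px [ 0.1  0.4  0.7 -1.   0.5  0.2 -0.7 -0.  -0.6  0.2]
```

```bash
python3 - <<'E'
from bench import manip
from h import *
np.set_printoptions(precision=4,suppress=True)
s=np.load("st.npz");b=s["b"];y=np.radians(10.4);R=down(y);e=np.array([np.cos(y),np.sin(y),0]);l=np.array([-e[1],e[0],0])
z=.0231;stop=None
for k in [8,16,22,28,34,40,44,46,47,48,49,50,51,52,53,54]:
    manip.move_l(b+k*1e-3*e-min(k/20,1)*.0006*l+[0,0,z],R,max_speed=.06 if k<42 else .03)
    f,t=F(manip,4);f=f-s["f0"];print(k,"along %.1f lat %.1f fz %.1f"%(f@e,f@l,f[2]),t-s["t0"],manip.current_ee_pos())
    if f[2]<2.5: z-=.0001
    if f[2]>8: z+=.0001
    if abs(f@e)>9: break
print(manip.current_time(),z)
p,d=manip.grab_frame("side");np.savez("side4.npz",p=p,d=d)
cv2.imwrite("pics/side4.png",cv2.resize(p[245:360,270:425,::-1],None,fx=5,fy=5,interpolation=cv2.INTER_CUBIC))
p,d=manip.grab_frame("top");np.savez("top4.npz",p=p,d=d)
cv2.imwrite("pics/top4.png",cv2.resize(p[185:315,355:480,::-1],None,fx=4.5,fy=4.5,interpolation=cv2.INTER_CUBIC))
np.savez("st2.npz",k=k,z=z)
E
```

```text
8 along 2.6 lat -0.2 fz 4.3 [ 0.061 -0.332 -0.03 ] [ 0.5013 -0.1535  0.0233]
16 along 3.2 lat -0.5 fz 6.0 [ 0.074 -0.394 -0.03 ] [ 0.509  -0.1523  0.0233]
22 along 1.4 lat 0.3 fz 8.3 [ 0.075 -0.165  0.002] [ 0.5146 -0.1512  0.0233]
28 along 1.4 lat 0.2 fz 6.8 [ 0.141 -0.188 -0.028] [ 0.5205 -0.1501  0.0233]
34 along 1.8 lat 0.1 fz 7.7 [ 0.141 -0.201  0.004] [ 0.5264 -0.149   0.0233]
40 along 1.7 lat 0.5 fz 7.8 [ 0.149 -0.153 -0.02 ] [ 0.5323 -0.148   0.0233]
44 along -2.0 lat 0.9 fz 10.1 [0.013 0.294 0.03 ] [ 0.5357 -0.1472  0.0233]
46 along -2.8 lat 0.4 fz 9.8 [-0.053  0.396  0.025] [ 0.5374 -0.1468  0.0233]
47 along -3.1 lat 0.1 fz 9.2 [-0.08   0.461 -0.036] [ 0.5382 -0.1467  0.0233]
48 along -2.8 lat 0.4 fz 7.9 [-0.063  0.413  0.004] [ 0.5392 -0.1465  0.0233]
49 along -3.2 lat 0.2 fz 8.6 [-0.08   0.433 -0.005] [ 0.5402 -0.1463  0.0233]
50 along -2.2 lat 0.2 fz 5.3 [-0.039  0.327  0.004] [ 0.5414 -0.1461  0.0233]
51 along 0.3 lat 0.2 fz 0.9 [-0.019 -0.035 -0.002] [ 0.5431 -0.1459  0.0233]
52 along -2.4 lat -0.8 fz 1.1 [-0.272  0.354  0.088] [ 0.5438 -0.1458  0.0233]
53 along -9.4 lat -2.9 fz 6.9 [-0.686  1.295  0.108] [ 0.5439 -0.1458  0.0233]
15.6417 0.023399999999999997
```

View pics/side4.png

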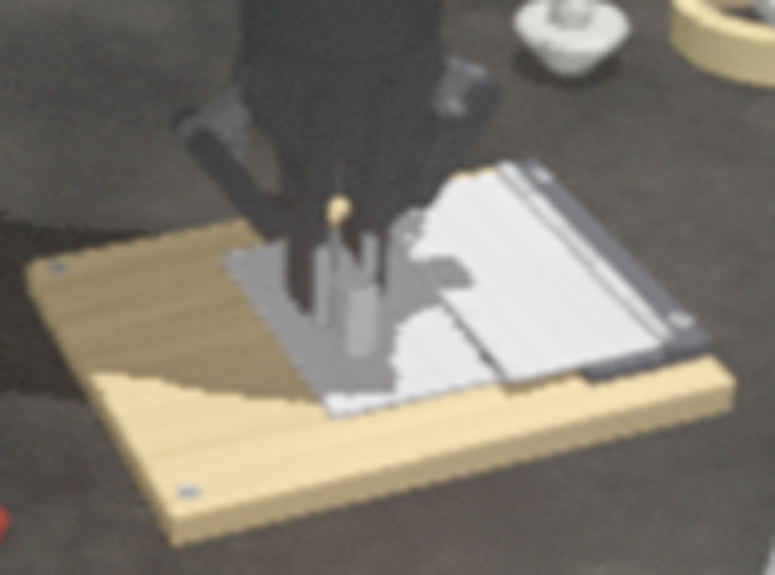

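View pics/top4.png

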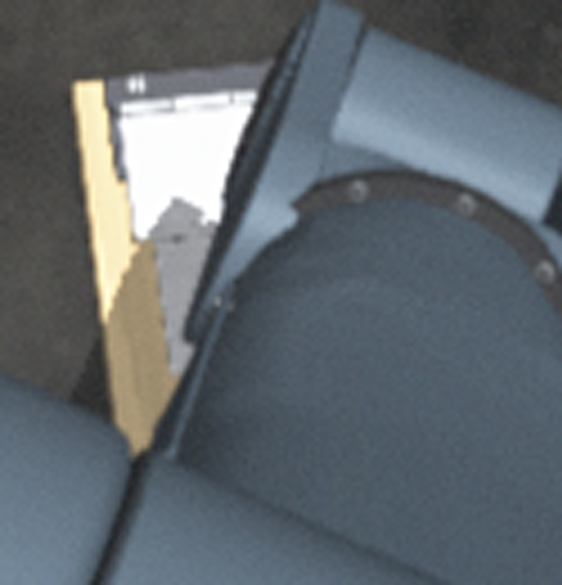

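```bash
python3 - <<'E'
import numpy as np,cv2
p=np.load("side4.npz")["p"][285:345,310:385,::-1]
cv2.imwrite("pics/s4z.png",cv2.resize(p,None,fx=10,fy=10,interpolation=cv2.INTER_CUBIC))
p=np.load("top4.npz")["p"][205:290,370:415,::-1]
p=cv2.convertScaleAbs(p,alpha=1.0)
cv2.imwrite("pics/t4z.png",cv2.resize(p,None,fx=7,fy=7,interpolation=cv2.INTER_CUBIC))
E
```

```text
(no output)
```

View pics/s4z.png

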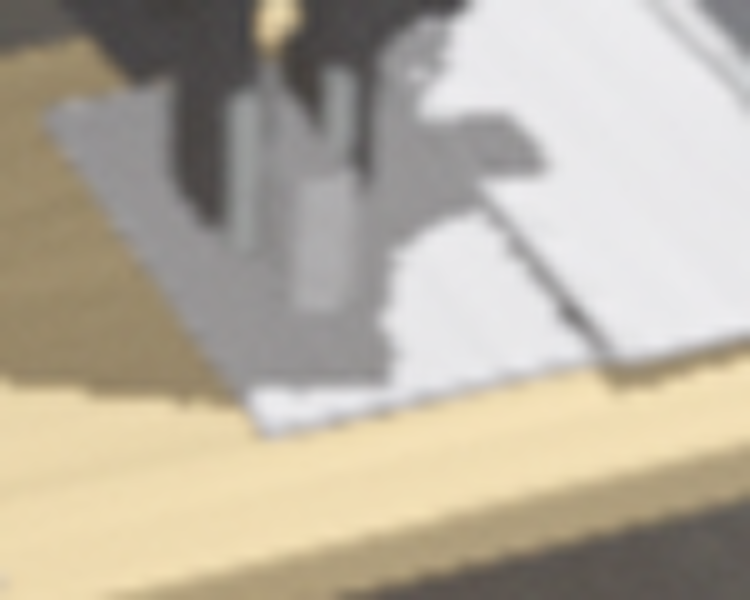

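View pics/t4z.png

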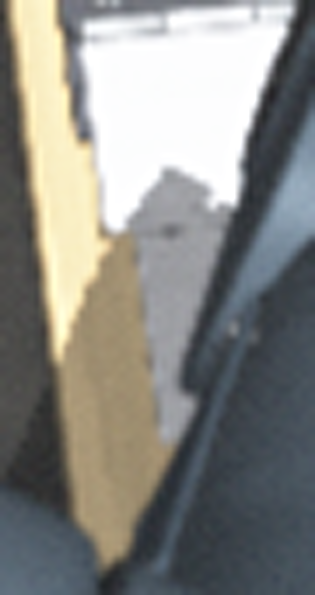

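```bash
cat > m5.py <<'E'
import io,contextlib
with contextlib.redirect_stdout(io.StringIO()):
    from m1 import *
y=np.radians(10.4);E=np.array([[np.cos(y),np.sin(y)],[-np.sin(y),np.cos(y)]])
def T(n,pts,f,ox,oy,z,o): return np.round(((ray(C[n],cr(pts,f,ox,oy),z)[:,:2]-o)@E.T)*1000,1)
o=[.5567,-.1449]
print("side plate RR, R@leaf, RL",T("side",[(266,435),(600,358),(45,112)],10,310,285,.019,o).tolist())
print("leaf R corner",T("side",[(618,358)],10,310,285,.025,o), T("side",[(512,384)],5,270,245,.025,o), "board RR",T("side",[(172,520)],5,270,245,.015,o))
o=[.5552,-.1408]
print("top plate L",T("top",[(134,238),(162,440)],7,370,205,.019,o).tolist(),"leaf",T("top",[(104,235),(82,40)],7,370,205,.025,o).tolist(),"board L",T("top",[(14,20),(62,355)],7,370,205,.015,o).tolist())
E
python3 m5.py
```

```text
side plate RR, R@leaf, RL [[-39.3, -59.9], [29.8, -59.8], [-38.4, 60.4]]
leaf R corner [[ 28.9 -68.7]] [[ 28.5 -72.2]] board RR [[-113.6  -90.9]]
top plate L [[27.3, 59.9], [-38.6, 59.4]] leaf [[27.9, 70.2], [92.8, 69.3]] board L [[104.5, 89.1], [-7.6, 87.1]]
```

```bash
python3 - <<'E'
from bench import manip
from h import *
np.set_printoptions(precision=4,suppress=True)
s=np.load("st.npz");b=s["b"];y=np.radians(10.4);R=down(y);e=np.array([np.cos(y),np.sin(y),0]);l=np.array([-e[1],e[0],0])
z=.0232;k=52.8
for i in range(12):
    manip.move_l(b+k*1e-3*e-.0006*l+[0,0,z],R,max_speed=.03)
    manip.dwell(.15)
    f,t=F(manip,8);f=f-s["f0"];print(round(z,5),k,"along %.1f lat %.1f fz %.1f"%(f@e,f@l,f[2]),t-s["t0"],manip.current_ee_pos())
    if 12.4<f[2]<13.8 and f@e<-2.5: break
    z-=np.clip((13.1-f[2])*.00004,-.0002,.0002)
    if f@e>-4: k+=.1
np.savez("st3.npz",z=z,k=k)
manip.dwell(.6);f,t=F(manip,10);print(f-s["f0"],f,t,manip.current_grip_width(),manip.current_time())
p,d=manip.grab_frame("side");np.savez("side6.npz",p=p,d=d)
cv2.imwrite("pics/side6.png",cv2.resize(p[245:360,270:425,::-1],None,fx=5,fy=5,interpolation=cv2.INTER_CUBIC))
E
```

```text
0.0232 52.8 along -9.1 lat -2.1 fz 8.1 [-0.569  1.261  0.119] [ 0.5439 -0.1458  0.0233]
0.023 52.8 along -10.1 lat -1.3 fz 10.7 [-0.509  1.406  0.122] [ 0.5439 -0.1458  0.0233]
0.0229 52.8 along -10.6 lat -1.3 fz 11.8 [-0.503  1.488  0.105] [ 0.5439 -0.1458  0.0233]
0.02285 52.8 along -10.8 lat -1.4 fz 12.5 [-0.466  1.54   0.113] [ 0.5439 -0.1458  0.0233]
[-10.52  -3.09  12.61] [-10.8   -3.04  10.45] [-0.479  1.568  0.126] 0.12537001224001232 18.2917
```

View pics/side6.png

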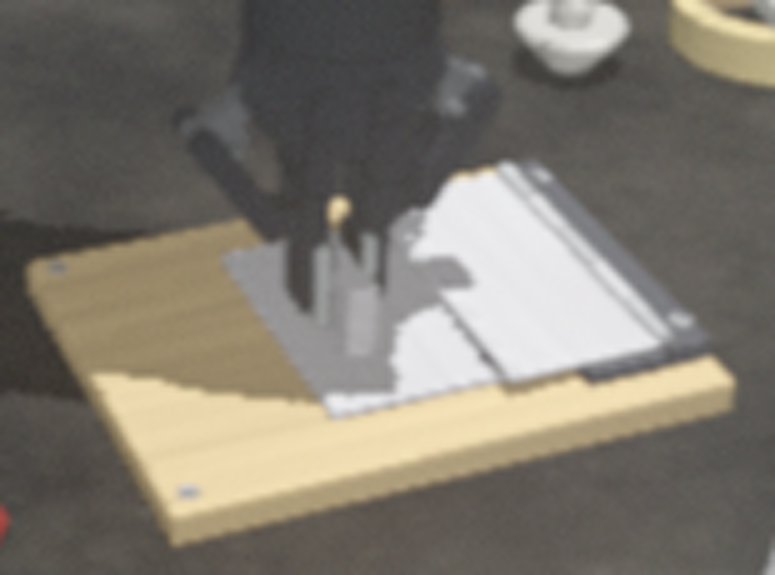

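```bash
python3 - <<'E'
from bench import manip
from h import *
np.set_printoptions(precision=4,suppress=True)
s=np.load("st.npz");q=np.load("st3.npz");b=s["b"];y=np.radians(10.4);R=down(y);e=np.array([np.cos(y),np.sin(y),0]);l=np.array([-e[1],e[0],0])
z=float(q["z"]);k=52.5
for i in range(12):
    manip.move_l(b+k*1e-3*e-.0006*l+[0,0,z],R,max_speed=.03)
    manip.dwell(.25)
    f,t=F(manip,8);f=f-s["f0"];print(round(z,5),k,"along %.1f lat %.1f fz %.1f"%(f@e,f@l,f[2]),t-s["t0"],manip.current_ee_pos())
    if 12.4<f[2]<13.9 and f@e<-3.5: break
    z-=np.clip((13.1-f[2])*.00005,-.0002,.0002)
    if f@e>-4: k+=.1
manip.dwell(1);f,t=F(manip,10);print(f-s["f0"],manip.current_time(),manip.current_grip_width())
p,d=manip.grab_frame("side");a=np.load("side4.npz")["p"]
print("leaf region diff",np.abs(p[275:325,360:415].astype(int)-a[275:325,360:415]).mean())
manip.grab_frame("top")
for n in("dome","flange","narrow_plate_grip"): print(n,[(np.round(r["at"],3),round(r["confidence"],2)) for r in manip.look_for("side",n)][:1])
E
```

```text
0.02285 52.5 along -8.7 lat -0.5 fz 11.0 [-0.35   1.246  0.116] [ 0.5439 -0.1458  0.0233]
0.02275 52.5 along -9.4 lat -0.7 fz 12.2 [-0.328  1.367  0.121] [ 0.5439 -0.1458  0.0233]
0.02271 52.5 along -9.3 lat -0.5 fz 13.1 [-0.33   1.384  0.107] [ 0.5439 -0.1459  0.0233]
[-9.19 -2.21 13.29] 21.125 0.1282419563418875
leaf region diff 0.8078787878787879
dome [(array([ 0.386, -0.05 ,  0.019]), 0.59)]
flange [(array([0.707, 0.07 , 0.026]), 0.61)]
narrow_plate_grip [(array([0.454, 0.303, 0.006]), 0.69)]
```

```bash
python3 -c "
from bench import manip
print(manip.sign_off(),manip.current_time())"
```

```text
the job is handed in; nothing more can be done
the job is handed in; nothing more can be done
```

The wider plate is tucked in under the leaf against the stop. The arm is still gripping it and pressing it flat on the board, and I handed the job in at about 21 s of the 48 s allowed.

I first lifted the arm clear of a pole standing beside the gripper. Then I gripped the plate by its bar, laid it flat in front of the leaf, and slid it in under light pressure until it met the stop.

**Last checks**
- **Pressing:** the downward push was about 13 N beyond the plate's own weight (11 N on the raw reading). It held steady over a 1 s dwell.
- **Stop contact:** the plate met the stop after about 52 mm of travel; the pictures had suggested about 50. It is still pushed against the stop with about 9 N. I had aimed to ease that to about 5 N but left it.
- **Centring:** the cameras put the plate's sides about 60 mm either side of the leaf's middle, within about 1 mm.
- **Squareness:** within about 0.4°, which is the limit of what I could measure.
- **Leaf:** it looks flat and did not change between the last pictures. I judged this from the side camera only and did not read the hinge angle.
- **Bystanders:** the flange and narrow plate were found within 2 mm of their first positions. The dome read about 5 mm off in y, with low confidence. That is near the 4 mm detector error and the arm was never near it, so I take it as noise.

The two cameras disagreed by about 4 mm in y. I therefore positioned the plate by comparing it with the board within each camera's own picture.

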